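# Load the sample bin and hang it back on the louvred bin rail

## Robot

A 6-joint arm with a two-finger parallel gripper is mounted at the origin on a cart in front of the work surface, level with it; the furniture and walls round the work are solid. World frame = base frame: x ahead of the robot, y to its left, z up, the work surface at z = 0. Lengths are in mm, angles in rad, forces in N, time in s.
With the tool pointing down it reaches from about 300 to 775 mm from the base axis. Payload 14.6 kg.
Tool frame: the origin (TCP) lies midway between the tips of the shut fingers; the grasp point (between the pads) lies 19 mm behind it; z points along the fingers, y is the line along which they close (so a half turn about z gives the same grasp; the last joint's range is limited). The gripper opens to 94 mm and grips with 3 to 60 N. Pads are 16 mm wide; open, the fingers measure 119 mm over their backs; the gripper's body (75 mm by 177 mm) begins 78 mm behind the grasp point.
Start: joints at [-1.28, 0.3, 1.521, -0, 1.321, -0.067], TCP at [192.61, -515.161, 205.446] pointing down, gripper open.
Joint ranges: [-3.03, 3.03], [-0.79, 2.21], [0.23, 2.52], [-1.04, 4.18], [0, 3.07], [-2.55, 2.55]. Speed limits (rad/s): [2.22, 2.22, 2.57, 3.14, 3.14, 3.14].

## Interface

Orientations are given as [roll, pitch, yaw] about the fixed x, y, z axes, in that order (R = Rz(yaw) Ry(pitch) Rx(roll)).
In Python, from cell import manip, camera gives the robot as it stands.
- The arm moves only by the tool move_arm, never from a script. Its arguments are lists of equal length, an entry for each row: "dp": the shift along the world's x, y, z in mm, a list of three; "rotation": the turn, a rotation vector about the world's x, y, z in rad, a list of three; "hand": the opening, from 0 (shut) to 1 (fully open). A call has 1 to 10 rows; each row shifts and turns the commanded pose from where the row before left it; what a row does not reach is not made up. A row lasts 1/8 s, in which the tool goes at most 62.5 mm and 10.7 degrees, less where a joint would pass 70% of its speed; a pose out of reach is approached as far as the arm can. A call with a gripper value outside its range is refused whole. The fingers move at their own pace and stop on an object; "newtons" is the grip in N (left out, the last holds). Time passes only in rows, so rows that do not move let the fingers close. It gives the time, the measured TCP pose, the force, the opening and the grip force at its end, in the units of the state.
- manip.read_state(): the state, without advancing time (a new reading comes with each control period).
- camera(name): name is "scene" or "top" or "wrist"; returns a dict with "image" (384x512x3 uint8, red, green, blue), "fx", "fy", "cx", "cy" (pixels), "R" (3x3) and "t" (3): a world point X has camera coordinates R X + t; the wrist camera has in their place "mount" (4x4, takes a point from camera to tool coordinates, whose origin is the TCP and whose axes are the flange's). Camera axes: x right, y down, z forward; pixel columns grow to the right and rows downward; lengths in mm; the calibration is good to about 2 mm. A picture is of the moment at which its call begins: read the wrist's pose just before it. There is no depth.
- manip.sign_off(): hands the job in; it is judged then, once.
The state is a dict: "clock": time; "joints": joint angles; "qd": joint speeds; "effort": joint torques, N m; "eef_pos": TCP position; "eef_rot": TCP orientation; "wrist_force": force on the tool from outside, world axes, zero at the start; "moment": the same for the moment, N m; "finger_gap": finger opening in mm; "finger_force": force on a finger pad.
Only numpy, scipy, OpenCV 4.12 (cv2) and the standard library are available. Lean on these libraries where they do the work, as an engineer would, in place of code of your own. Each camera call takes 0.05 s, during which the arm holds its last target. There are 200 camera calls.

## Task

Lay the plaster test block flat in the yellow parts bin while the bin still stands on the bench, because nothing can be loaded from above once it hangs under the rack's shelf. Then carry the bin level to the empty place between or beside the blue bins, lift its hooked rear lip over the louvre there and let it drop so that the lip catches: the bin must hang level, square to the panel and centred on that louvre, with the block still flat inside. Leave the blue bins and the other things on the bench as they are.

Things in the scene. Friction and masses are not known exactly. Their poses are not given: they have to be found in the camera images.
- block_centre (a point): Centre of the loose cast plaster block (off-white, 58 mm along its x, 54 mm along its y, 22 mm high, 0.08 to 0.17 kg). It lies flat on the bench; this point is 11 mm over its underside. z up.
- bin_centre (a point): Centre of the loose yellow parts bin, 31 mm over its underside. Outside 140 mm along x, 67 mm along y, 62 mm high; walls and floor 2.5 mm (62 mm wide, 135 mm long inside). Its x points from the low front (40 mm high; the side rims slope up to full height at x = -30 mm) to the rear wall (outer face at x = +70 mm), z up. Can be gripped across its width by the plain side walls.
- yellow_bin: The yellow bin itself; origin in the middle of its underside (31 mm below bin_centre), same axes. 0.13 to 0.21 kg empty; centre of mass 9 mm behind bin_centre (x = +9 mm) and 7 mm below it.
- bin_lip (a point): On the yellow bin's hooked rear lip (44 mm wide), at (82.5, 0, 27) mm from bin_centre in the bin's axes; axes as bin_centre. A flange 4 mm thick, level with the rim, sticks out 18 mm behind the rear wall and ends in a leg 4 mm thick that hangs 16 mm below the flange's underside, leaving a slot 14 mm wide. This point is at the flange's underside, 1.5 mm in front of the leg.
- louvre_top (a point): Middle of the top edge of the free louvre, 113 mm over the bench, where the underside of the bin's flange rests. x points level, square into the upright panel (face at x = +16.5 mm), z up. The louvre is an upright tongue 60 mm wide, 3 mm thick, 15 mm clear of the panel: the bin's leg drops into that gap from above. Smooth: a bin let go with its leg a few mm in slides home.
- free_place: The free place on the rack, marked by a yellow card on the shelf's edge (others blue). Origin on the panel's face, bench height, axes as louvre_top. A bin hung here has bin_lip at louvre_top, bin_centre 82.5 mm in front of it, underside 55 mm over the bench, x axes parallel. The other two louvres, 105 mm apart along y, carry the blue bins.
- rack: Fixed bench-top rack, 380 mm wide; origin on the panel's face below the middle louvre, x into the panel. A black buffer rail slopes from x = -24 mm (83 mm over the bench) to -29 mm (55 mm), where a hung bin's rear wall leans on its foot. Top shelf: underside 272 mm up, overhangs to x = -113 mm, so the gripper must lean back to the robot 25 to 45 degrees to work under it. Feet 12 mm high reach to x = -105 mm.
- block: The plaster block itself; origin in the middle of its underside (11 mm below block_centre), same axes.
- blue_bin_a: A blue bin of the same kind and size, loose, already hanging, small things in it. Its origin lies on the panel's face, level with its underside (z 55 mm); its x axis points into the panel and its centre is 99 mm in front of the origin. Leave alone.
- blue_bin_b: The other blue bin, as blue_bin_a. Leave alone.
- cup: Small grey pouring cup, 61 mm wide and 32 mm high, loose on the bench; origin under it. Leave alone.
- scissors: Scissors with blue handles, 199 mm long, 9 mm high, loose; origin under the middle. Leave alone.
- marker: White and black marker, 135 mm long, 16 mm thick, loose; origin under the middle. Leave alone.
Not all that is in view belongs to the job. What is shaped like the block but orange is not meant.

How it is judged (in metres and radians):
On the way, in this order (a step that is already met when the one before it is completed fails the run):
1. the block lies flat in the yellow bin, let go, while the bin stands on the bench (x of block_centre in the frame of bin_centre between -0.045 and 0.045 m and y of block_centre in the frame of bin_centre between -0.012 and 0.012 m and z of block_centre in the frame of bin_centre between -0.026 and -0.012 m and angle between block_centre's own z axis and vertical below 0.15 rad and height (world z) of yellow_bin below 0.006 m and angle between bin_centre's own z axis and vertical below 0.1 rad and contact force between the fingers and block below 0.1 N), for 0.2 s.
2. the bin hangs by its lip on the free louvre with the block in it (x of block_centre in the frame of bin_centre between -0.045 and 0.045 m and y of block_centre in the frame of bin_centre between -0.012 and 0.012 m and z of block_centre in the frame of bin_centre between -0.026 and -0.012 m and angle between block_centre's own z axis and vertical below 0.15 rad and x of bin_lip in the frame of louvre_top between -0.008 and 0.008 m and y of bin_lip in the frame of louvre_top between -0.018 and 0.018 m and z of bin_lip in the frame of louvre_top between -0.005 and 0.005 m and angle between bin_centre's own z axis and vertical below 0.12 rad and angle between the x axis of bin_centre and the x axis of louvre_top, either way round below 0.12 rad), for 0.2 s.
At the end, for the whole second after the job is handed in: Bin on the free louvre: lip within 5 mm of seated height, 8 mm in depth, 18 mm sideways; level and square within 7 deg. Block flat (9 deg) on its floor, less than 12 mm off its midline; both at rest. Blue bins moved under 12 mm, cup, scissors, marker under 20 mm (all of step 2 and linear speed of each of yellow_bin, block below 0.02 m/s and distance of each of blue_bin_a, blue_bin_b from where it was at the start of the episode below 0.012 m and distance of each of cup, scissors, marker from where it was at the start of the episode below 0.02 m); the robot touches nothing.
It fails at once if the yellow bin is tipped by more than 30 degrees (angle between bin_centre's own z axis and vertical above 0.52 rad).
It fails at once if a blue bin is knocked from its place (30 mm) (distance of any of blue_bin_a, blue_bin_b from where it was at the start of the episode above 0.03 m).
It fails at once if the cup, scissors or marker is knocked away (30 mm) (distance of any of cup, scissors, marker from where it was at the start of the episode above 0.03 m).
It also fails if it takes over 72 s, if anything falls off the work surface, if the arm or the gripper's body presses on something with over 40 N, if the wrist force passes 120 N, or if a joint passes its speed limit or range.

## Working session

There is one attempt and no reset: what is moved stays moved. The work goes in short steps, Python scripts to look and compute and a tool call to move; the robot and the scene stay as the last step left them, time stands still between calls to the robot, and variables do not carry over. Pictures are saved under pics/ and viewed, at most 10 in all, crops included, and the job is handed in when it is done.

Besides the shell and the picture viewer there is one more tool, called after "Emit:" as a command line: name --argument value ..., lists and objects as JSON in quotes. move_arm: Moves the arm, as the interface text tells. Its arguments: {"type":"object","properties":{"dp":{"type":"array","items":{"type":"array","items":{"type":"number"}}},"rotation":{"type":"array","items":{"type":"array","items":{"type":"number"}}},"hand":{"type":"array","items":{"type":"number"}},"newtons":{"type":"number"}},"required":["dp","rotation","hand"]}

```bash
ls; mkdir -p pics; python3 - <<'E'
from cell import manip,camera
import cv2,pickle
print(manip.read_state())
for n in("scene","top"):
    c=camera(n); pickle.dump(c,open(n+".pkl","wb")); print(n,c["fx"],c["fy"],c["cx"],c["cy"],c["R"],c["t"])
    cv2.imwrite(f"pics/{n}0.png",cv2.resize(c["image"][:,:,::-1],(768,576),interpolation=cv2.INTER_CUBIC))
E
```

```text
pics
{'clock': 0.0, 'joints': array([-1.27955936e+00,  3.00493897e-01,  1.52161192e+00, -1.81650614e-05,
        1.32069254e+00, -6.65953624e-02]), 'qd': array([-5.32136755e-04,  4.92180116e-04, -5.98106423e-04, -1.91239916e-03,
       -1.38405984e-04,  1.16434795e-05]), 'effort': array([-4.16173192e-03, -5.31815994e+01, -3.52737272e+01,  7.07099866e-02,
        2.45191134e-02, -9.99170879e-05]), 'eef_pos': array([ 192.55066276, -514.90000695,  204.8607802 ]), 'eef_rot': array([-3.14038845e+00, -6.26798445e-05,  3.57836795e-01]), 'wrist_force': array([ 0.77348035, -0.73621887,  0.47698648]), 'moment': array([ 0.00285032, -0.01790158,  0.00176897]), 'finger_force': 0.0, 'finger_gap': 94.22010971849983}
scene 361.08822820392504 361.08822820392504 256.3000982228555 192.98053281702624 [[-0.82269159 -0.56845511 -0.00611054]
 [-0.33861087  0.49862895 -0.79794226]
 [ 0.45664124 -0.65439129 -0.60270292]] [460.970715   267.11804464 771.01885937]
top 384.7212066099283 384.7212066099283 255.34757907294372 190.0265024054521 [[ 0.2675473  -0.96345482  0.01316252]
 [-0.85102403 -0.24268781 -0.46568307]
 [ 0.45185898  0.11339063 -0.88485367]] [-202.73153247  518.22069146 1207.79962392]
```

View pics/scene0.png

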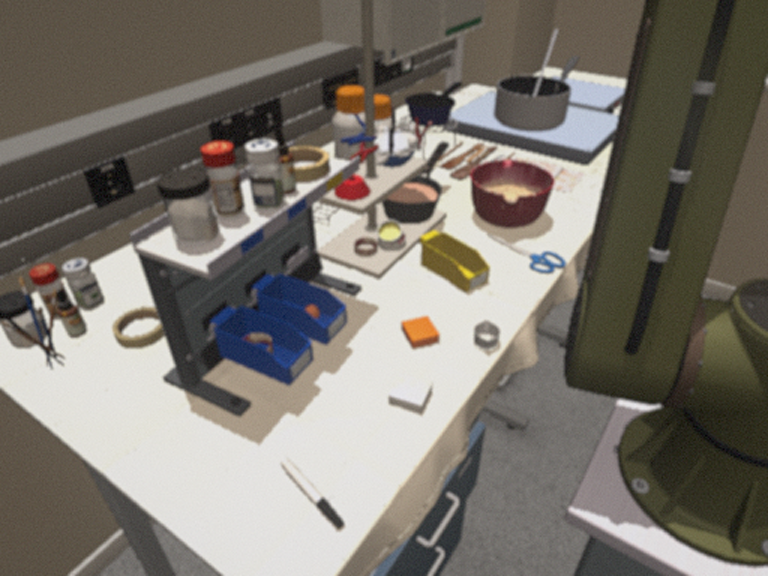

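View pics/top0.png

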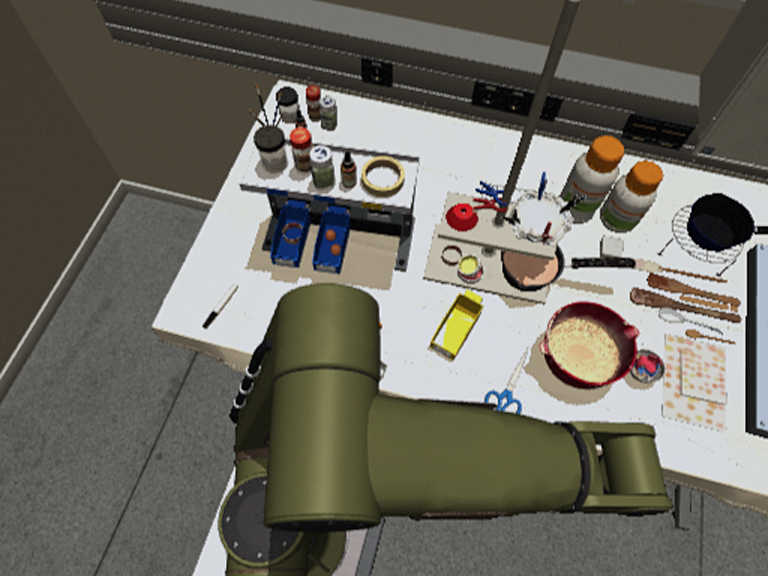

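The scene view shows a white block at (410,397) and an orange decoy at (421,331). The yellow bin is at (455,260), and the free place has its yellow card at (335,182), to the right of both blue bins. Next I'll crop in to read corners.

```bash
cat > h.py <<'E'
import cv2,pickle,numpy as np
def tile(c,x0,y0,w,h,s,g=5):
    im=cv2.resize(c["image"][y0:y0+h,x0:x0+w,::-1],(w*s,h*s),interpolation=cv2.INTER_CUBIC)
    for x in range(x0,x0+w,g):
        X=int((x-x0+.5)*s); cv2.line(im,(X,0),(X,4),(0,0,255),1)
        if x%(2*g)==0: cv2.putText(im,str(x),(X-8,15),0,.35,(0,0,255),1)
    for y in range(y0,y0+h,g):
        Y=int((y-y0+.5)*s); cv2.line(im,(0,Y),(4,Y),(0,0,255),1)
        if y%(2*g)==0: cv2.putText(im,str(y),(5,Y+4),0,.35,(0,0,255),1)
    return im
def proj(c,X):
    p=np.atleast_2d(X)@np.array(c["R"]).T+c["t"]; return np.c_[c["fx"]*p[:,0]/p[:,2]+c["cx"],c["fy"]*p[:,1]/p[:,2]+c["cy"]]
def onplane(c,uv,z):
    R=np.array(c["R"]);C=-R.T@c["t"];d=R.T@np.array([(uv[0]-c["cx"])/c["fx"],(uv[1]-c["cy"])/c["fy"],1]);return C+d*(z-C[2])/d[2]
load=lambda n:pickle.load(open(n+".pkl","rb"))
E
python3 - <<'E'
from h import *
s,t=load("scene"),load("top")
a=np.hstack([tile(s,272,145,66,50,6),tile(t,280,190,66,50,6)])
b=np.hstack([tile(s,250,208,66,72,4),tile(t,150,115,130,72,4)])
w=max(a.shape[1],b.shape[1]); pad=lambda m:cv2.copyMakeBorder(m,0,0,0,w-m.shape[1],0)
cv2.imwrite("pics/c1.png",np.vstack([pad(a),pad(b)]))
cv2.imwrite("pics/c2.png",tile(s,78,85,155,125,5))
E
```

```text
(no output)
```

View pics/c1.png

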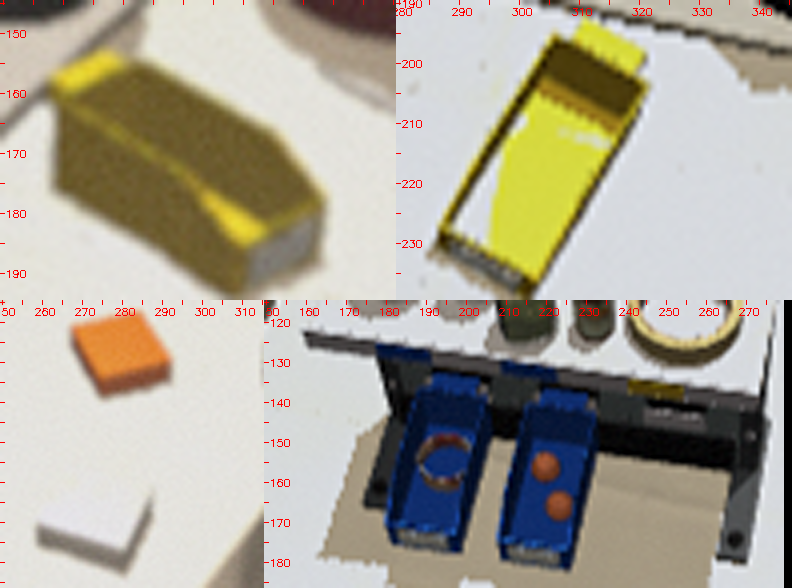

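View pics/c2.png

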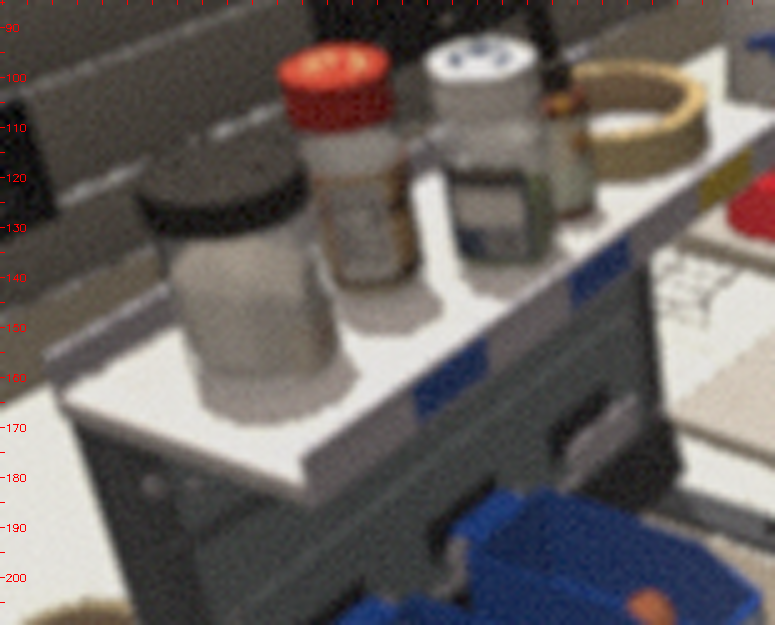

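```bash
cat >> h.py <<'E'
from scipy.optimize import least_squares
def fit(obs,p0):
    # obs: list of (cam, local xyz, uv); p = x,y,yaw
    def W(p,L): 
        c,s=np.cos(p[2]),np.sin(p[2]); return np.array([p[0]+c*L[0]-s*L[1],p[1]+s*L[0]+c*L[1],L[2]])
    f=lambda p:np.concatenate([proj(c,W(p,L))[0]-uv for c,L,uv in obs])
    r=least_squares(f,p0,loss="soft_l1",x_scale=[10,10,.1]); return r.x,f(r.x).reshape(-1,2).round(1)
E
python3 - <<'E'
from h import *
s,t=load("scene"),load("top")
np.set_printoptions(suppress=True,precision=2)
A=lambda x,y:np.array([272+x/6-.4,145+y/6-.4]); B=lambda x,y:np.array([280+(x-396)/6-.4,190+y/6-.4])
C=lambda x,y:np.array([250+x/4-.4,208+(y-300)/4-.4]); D=lambda x,y:np.array([150+(x-264)/4-.4,115+(y-300)/4-.4])
E=lambda x,y:np.array([78+x/5-.4,85+y/5-.4])
# bin, bench standing
obs=[(t,(-70,33.5,40),B(440,235)),(t,(-70,-33.5,40),B(528,290)),(t,(70,33.5,62),B(555,37)),(t,(70,-33.5,62),B(648,85)),
(s,(-70,33.5,40),A(245,242)),(s,(-70,-33.5,40),A(325,205)),(s,(-70,33.5,0),A(238,295)),(s,(-30,33.5,62),A(205,190)),(s,(-30,-33.5,62),A(275,132)),(s,(70,33.5,0),A(55,188))]
print("bin",*fit(obs,[onplane(t,B(540,160),30)[0],onplane(t,B(540,160),30)[1],-.3]))
print("block plane corners",[onplane(s,C(*q),22)[:2] for q in((38,528),(122,557),(152,490))],[onplane(s,C(*q),0)[:2] for q in((40,543),(127,572),(150,512))])
print("orange",[onplane(s,C(*q),22)[:2] for q in((72,325),(105,380),(170,355),(140,313))])
def tri(u,v):
    P=[np.diag([c["fx"],c["fy"],1])@np.c_[c["R"],c["t"]] for c in(s,t)]
    n=lambda c,q:np.array(q)-[c["cx"],c["cy"]]
    X=cv2.triangulatePoints(P[0],P[1],n(s,u),n(t,v)); return (X[:3]/X[3]).T[0]
for u,v in((E(450,378),D(402,352)),(E(600,273),D(528,372)),(E(725,178),D(655,388)),(E(308,490),D(303,342)),(E(598,430),D(675,410))): print("tri",tri(u,v))
print("foot",onplane(t,D(718,557),12),onplane(t,D(748,562),12))
E
```

```text
bin [ 541.13 -240.44   -0.29] [[-1.1 -1.2]
 [ 0.8 -0.8]
 [-0.6 -0.5]
 [ 0.2  0.3]
 [ 0.1  0.6]
 [ 1.9 -1.2]
 [ 0.2  2.3]
 [-2.1 -2.5]
 [ 1.5 -0.4]
 [ 0.3  0.3]]
block plane corners [array([449.18, 148.81]), array([395.9 , 139.49]), array([408.53,  83.81])] [array([452.44, 141.9 ]), array([396.64, 131.17]), array([409.76,  82.2 ])]
orange [array([535.04, -19.53]), array([485.58,  15.62]), array([462.24, -30.77]), array([502.35, -57.64])]
tri [634.58 213.32 283.97]
tri [645.91 108.23 281.88]
tri [657.53   3.13 284.21]
tri [624.94 297.59 279.85]
tri [760.17  13.82 103.57]
foot [669.22 -55.65  12.  ] [671.83 -85.05  12.  ]
```

Emit:
move_arm --dp '[[18, 48, 0], [18, 48, 0], [18, 48, 0], [18, 48, 0], [18, 48, 0], [18, 48, 0], [18, 48, 0], [18, 48, 0], [18, 48, 0], [18, 48, 0]]' --rotation '[[0, 0, -0.016], [0, 0, -0.016], [0, 0, -0.016], [0, 0, -0.016], [0, 0, -0.016], [0, 0, -0.016], [0, 0, -0.016], [0, 0, -0.016], [0, 0, -0.016], [0, 0, -0.016]]' --hand '[1, 1, 1, 1, 1, 1, 1, 1, 1, 1]'

```text
clock: 1.35
eef_pos: [372.8, -33.5, 205.5]
eef_rot: [3.141, -0.0, 0.197]
wrist_force: [0.4, -0.5, -0.2]
finger_gap: 93.8
finger_force: 0.0
```

Emit:
move_arm --dp '[[16, 48, 0], [16, 48, 0], [16, 48, 0], [0, 0, 0]]' --rotation '[[0, 0, 0], [0, 0, 0], [0, 0, 0], [0, 0, 0]]' --hand '[1, 1, 1, 1]'

```text
clock: 1.85
eef_pos: [420.7, 111.1, 204.9]
eef_rot: [-3.141, 0.001, 0.202]
wrist_force: [-0.5, 0.3, -0.8]
finger_gap: 94.0
finger_force: 0.0
```

```bash
cat >> h.py <<'E'
def wristcam():
    from cell import manip,camera
    from scipy.spatial.transform import Rotation as Ro
    st=manip.read_state(); c=camera("wrist"); M=np.array(c["mount"])
    T=np.eye(4);T[:3,:3]=Ro.from_euler("xyz",st["eef_rot"]).as_matrix();T[:3,3]=st["eef_pos"]
    I=np.linalg.inv(T@M); c=dict(c); c["R"],c["t"]=I[:3,:3],I[:3,3]
    print(st["clock"],st["eef_pos"].round(1),st["eef_rot"].round(3),st["joints"].round(3)); return c
E
python3 - <<'E'
from h import *
c=wristcam(); pickle.dump(c,open("w1.pkl","wb")); print(np.array(c["mount"]).round(2),c["fx"])
print(proj(c,[[429,116,22],[449,149,22],[396,139,22],[408,84,22]]))
cv2.imwrite("pics/w1.png",cv2.resize(c["image"][:,:,::-1],(768,576),interpolation=cv2.INTER_CUBIC))
E
```

```text
1.85 [420.7 111.1 204.9] [-3.141e+00  1.000e-03  2.020e-01] [0.174 0.042 1.825 0.    1.276 1.543]
[[   0.     -0.96   -0.28   82.94]
 [   1.      0.      0.      0.59]
 [  -0.     -0.28    0.96 -180.65]
 [   0.      0.      0.      1.  ]] 300.6983973389739
[[253.89675842 165.47265992]
 [230.3182892  144.04635265]
 [230.72881651 187.18981447]
 [275.58710507 186.64743233]]
```

View pics/w1.png

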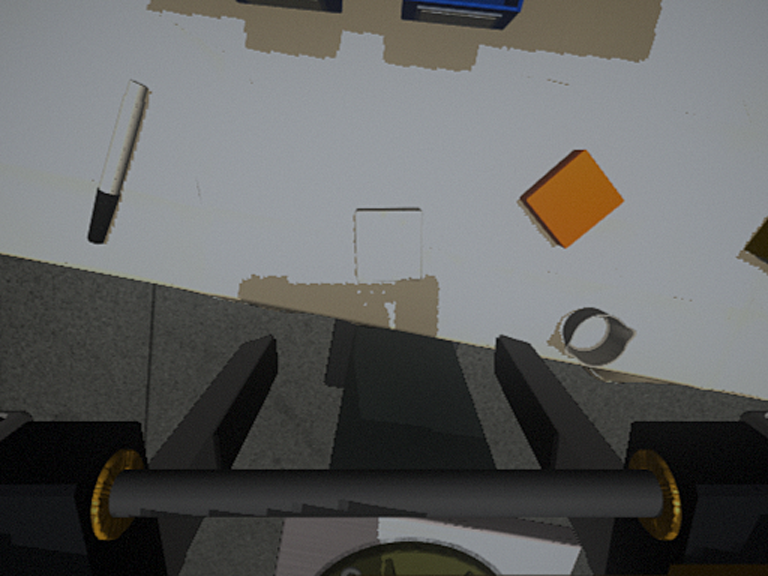

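The wrist view shows the white block at (388,243), square with the tool. The orange decoy is at (572,198), the cup at (597,337) and the marker at (120,160). I can take the block's position from these corners.

```bash
python3 - <<'E'
from h import *
c=load("w1"); im=c["image"]
cv2.imwrite("pics/w1c.png",tile(c,225,130,70,65,9))
q=np.array([onplane(c,(np.array(p)-.25)/1.5,22)[:2] for p in((357,211),(422,211),(422,280),(357,280))])
print(q.round(1),q.mean(0),np.linalg.norm(np.diff(q,axis=0),axis=1),[np.arctan2(*(q[b]-q[a])[::-1]) for a,b in((3,0),(2,1),(1,0),(2,3))])
E
```

```text
[[455.  140.9]
 [465.4  90. ]
 [409.6  77.2]
 [398.7 130.4]] [432.16994631 109.62635398] [51.99479957 57.28099943 54.35046283] [np.float64(0.18406691619025112), np.float64(0.2251958386875377), np.float64(1.7730292041973958), np.float64(1.7730625454848448)]
```

View pics/w1c.png

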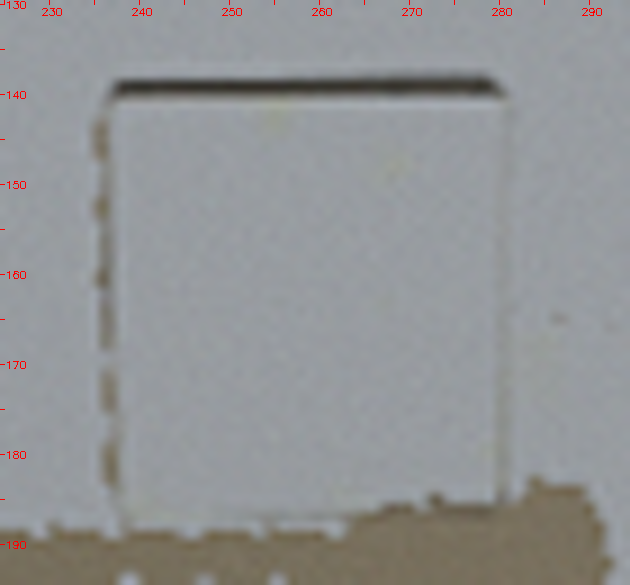

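Emit:
move_arm --dp '[[11, -1, -40], [0, 0, -45], [0, 0, -45], [0, 0, -40], [0, 0, -24], [0, 0, -6], [0, 0, 0], [0, 0, 0]]' --rotation '[[0, 0, 0], [0, 0, 0], [0, 0, 0], [0, 0, 0], [0, 0, 0], [0, 0, 0], [0, 0, 0], [0, 0, 0]]' --hand '[1, 1, 1, 1, 1, 1, 0.75, 0.65]' --newtons 4

```text
clock: 2.9
eef_pos: [432.2, 107.7, 6.5]
eef_rot: [3.142, -0.002, 0.198]
wrist_force: [-0.9, -0.6, 0.3]
finger_gap: 77.5
finger_force: 0.0
```

Emit:
move_arm --dp '[[0, 0, 0], [0, 0, 0], [0, 0, 0], [0, 0, 0]]' --rotation '[[0, 0, 0], [0, 0, 0], [0, 0, 0], [0, 0, 0]]' --hand '[0.55, 0.5, 0.5, 0.5]'

```text
clock: 3.4
eef_pos: [431.8, 108.0, 5.8]
eef_rot: [-3.142, -0.0, 0.198]
wrist_force: [-1.8, 1.5, 6.8]
finger_gap: 53.8
finger_force: 4.0
```

Emit:
move_arm --dp '[[0, 0, 0], [0, 0, 0], [0, 0, 5], [0, 0, 35], [0, 0, 10], [0, 0, 0], [0, 0, 0], [0, 0, 0], [0, 0, 0], [0, 0, 0]]' --rotation '[[0, 0, 0], [0, 0, 0], [0, 0, 0], [0, 0, 0.16], [0, 0, 0.18], [0, 0, 0.18], [0, 0, 0.18], [0, 0, 0.18], [0, 0, 0.18], [0, 0, 0.18]]' --hand '[0.9, 0.9, 0.9, 0.9, 0.9, 0.9, 0.9, 0.9, 0.9, 0.9]'

```text
clock: 4.65
eef_pos: [431.6, 107.8, 55.7]
eef_rot: [3.141, -0.0, 1.444]
wrist_force: [-0.1, -0.2, 0.3]
finger_gap: 84.2
finger_force: 0.0
```

Emit:
move_arm --dp '[[0, 0, 0], [0, 0, -20], [0, 0, -26], [0, 0, -5], [0, 0, 0], [0, 0, 0], [0, 0, 0], [0, 0, 0], [0, 0, 0]]' --rotation '[[0, 0, 0.17], [0, 0, 0.16], [0, 0, 0], [0, 0, 0], [0, 0, 0], [0, 0, 0], [0, 0, 0], [0, 0, 0], [0, 0, 0]]' --hand '[0.9, 0.9, 0.9, 0.9, 0.9, 0.75, 0.65, 0.55, 0.5]'

```text
clock: 5.78
eef_pos: [431.9, 107.9, 4.8]
eef_rot: [3.141, 0.0, 1.768]
wrist_force: [-0.9, -0.7, 5.2]
finger_gap: 58.0
finger_force: 4.0
```

Emit:
move_arm --dp '[[0, 0, 0], [0, 0, 0], [0, 0, 0]]' --rotation '[[0, 0, 0], [0, 0, 0], [0, 0, 0]]' --hand '[0.4, 0.4, 0.4]' --newtons 20

```text
clock: 6.15
eef_pos: [431.9, 107.9, 4.8]
eef_rot: [3.141, 0.0, 1.768]
wrist_force: [-1.4, -0.4, 5.6]
finger_gap: 57.5
finger_force: 20.0
```

Emit:
move_arm --dp '[[0, 0, 20], [0, 0, 50], [0, 0, 50], [16, -50, 50], [16, -50, 30], [16, -50, 0], [16, -50, 0], [16, -50, 0], [15, -50, 0], [14, -48, 0]]' --rotation '[[0, 0, 0], [0, 0, 0], [0, 0, 0], [0, 0, -0.07], [0, 0, -0.07], [0, 0, -0.07], [0, 0, -0.07], [0, 0, -0.07], [0, 0, -0.07], [0, 0, -0.07]]' --hand '[0.4, 0.4, 0.4, 0.4, 0.4, 0.4, 0.4, 0.4, 0.4, 0.4]'

```text
clock: 7.4
eef_pos: [538.5, -235.0, 197.0]
eef_rot: [-3.141, -0.0, 1.275]
wrist_force: [0.3, 0.2, -1.1]
finger_gap: 57.4
finger_force: 20.0
```

Emit:
move_arm --dp '[[0, 0, 0], [0, 0, 0], [0, 0, 0]]' --rotation '[[0, 0, 0], [0, 0, 0], [0, 0, 0]]' --hand '[0.4, 0.4, 0.4]'

```text
clock: 7.78
eef_pos: [538.3, -232.3, 197.7]
eef_rot: [-3.141, -0.0, 1.279]
wrist_force: [0.5, -0.3, -2.7]
finger_gap: 57.7
finger_force: 20.0
```

```bash
python3 - <<'E'
from h import *
c=wristcam(); pickle.dump(c,open("w2.pkl","wb"))
cv2.imwrite("pics/w2.png",tile(c,130,60,250,187,3,10))
E
```

```text
7.775 [ 538.3 -232.3  197.7] [-3.141 -0.     1.279] [-0.47   0.387  1.423  0.     1.332 -0.178]
```

View pics/w2.png

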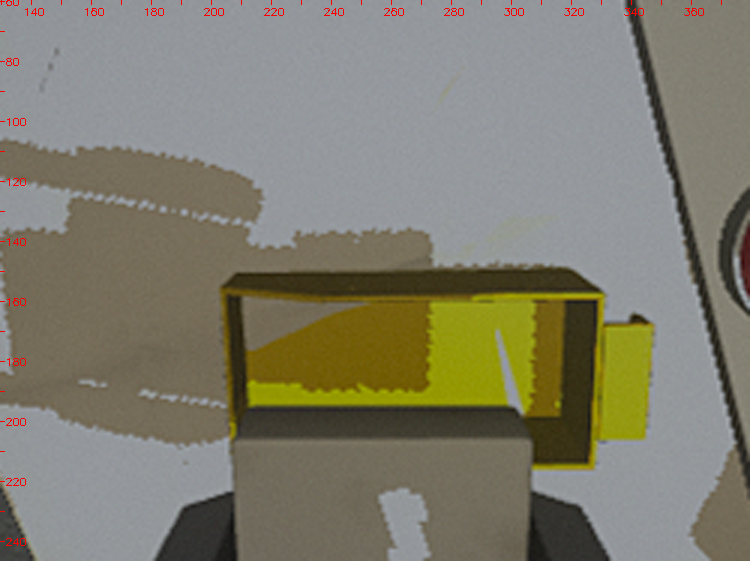

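```bash
python3 - <<'E'
from h import *
np.set_printoptions(suppress=True,precision=2)
c=load("w2"); F=lambda x,y:np.array([130+x/3-.33,60+y/3-.33])
obs=[(c,(70,33.5,62),F(603,294)),(c,(70,-33.5,62),F(594,468)),(c,(-70,33.5,40),F(222,291)),(c,(-70,33.5,0),F(238,273)),(c,(70,33.5,0),F(570,268)),(c,(88,22,62),F(653,322)),(c,(88,-22,62),F(646,440))]
print("bin",*fit(obs,[541,-240,-.29]))
ps=np.array([[27,29,-17],[27,-29,-17],[27,29,5],[27,-29,5]])
from scipy.spatial.transform import Rotation as Ro
W=Ro.from_euler("xyz",[-3.141,0,1.279]).apply(ps)+[538.3,-232.3,197.7]
print((proj(c,W)-[130,60]+.33)*3)
print(3*(proj(load("w2"),[[541,-240,20]])))
w=load("w1"); print("foot/blue?",proj(w,[[600,60,55]]))
E
```

```text
bin [ 545.29 -242.1    -0.27] [[ 0.5 -0.5]
 [ 0.6  0.6]
 [-0.7 -0.4]
 [-0.6  0.3]
 [-0.1 -0.3]
 [ 0.2  0.5]
 [-0.1 -0. ]]
[[532.42 432.82]
 [229.32 432.54]
 [516.05 399.9 ]
 [245.96 399.65]]
[[782.47 536.64]]
foot/blue? [[344.56  14.61]]
```

```bash
python3 - <<'E'
from h import *
np.set_printoptions(suppress=True,precision=1)
s,t=load("scene"),load("top")
P=[np.diag([c["fx"],c["fy"],1])@np.c_[c["R"],c["t"]] for c in(s,t)]
for a,b in(((425,168),(558,250)),((330,203),(438,238)),((352,188),(461,217))):
    X=cv2.triangulatePoints(P[0],P[1],np.array(a)/1.5-[s["cx"],s["cy"]],np.array(b)/1.5-[t["cx"],t["cy"]]); print((X[:3]/X[3]).T)
c=load("w2")
for p in((340,60),(378,220)):print(onplane(c,p,0))
# target in dp
from numpy import cos,sin
y=-.27; B=np.array([545.3,-241.5]); print("TCP now->bin centre",B-[538.3,-232.3], "lip end",B+88*np.array([cos(y),sin(y)]),"body end",B+97*np.array([cos(y),sin(y)]))
E
```

```text
[[ 752.4 -436.7  124. ]]
[[ 756.6 -138.4  126.9]]
[[ 772.1 -189.5  157.8]]
[ 668.1 -135.     0. ]
[ 675.  -344.9    0. ]
TCP now->bin centre [ 7.  -9.2] lip end [ 630.1 -265. ] body end [ 638.8 -267.4]
```

Emit:
move_arm --dp '[[7, -9, 0], [0, 0, -40], [0, 0, -40], [0, 0, -35], [0, 0, 0]]' --rotation '[[0, 0, 0.022], [0, 0, 0], [0, 0, 0], [0, 0, 0], [0, 0, 0]]' --hand '[0.4, 0.4, 0.4, 0.4, 0.4]'

```text
clock: 8.45
eef_pos: [544.6, -241.8, 80.4]
eef_rot: [-3.137, -0.001, 1.301]
wrist_force: [-0.3, -0.8, -1.3]
finger_gap: 57.6
finger_force: 20.0
```

```bash
python3 - <<'E'
from h import *
c=wristcam(); pickle.dump(c,open("w3.pkl","wb"))
cv2.imwrite("pics/w3.png",tile(c,130,60,250,187,3,10))
E
```

```text
8.45 [ 544.6 -241.8   80.4] [-3.137e+00 -1.000e-03  1.301e+00] [-0.479  0.528  1.506 -0.     1.112 -0.209]
```

View pics/w3.png

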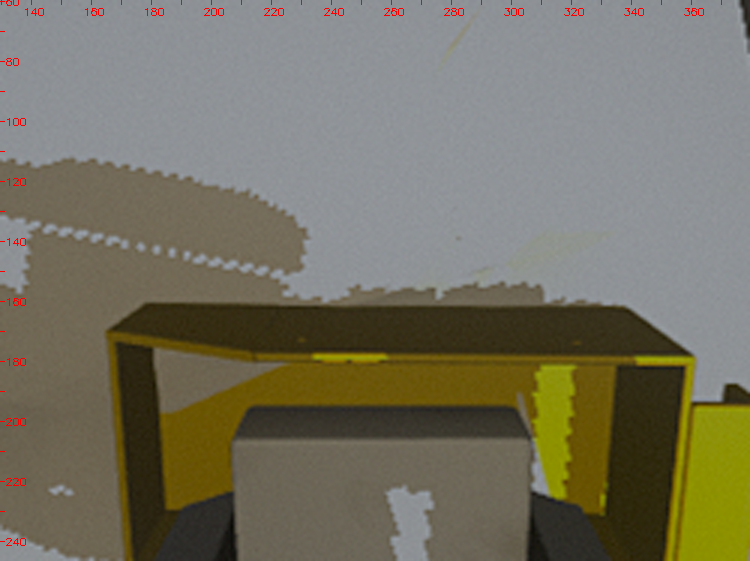

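```bash
python3 - <<'E'
from h import *
np.set_printoptions(suppress=True,precision=2)
c=load("w3"); F=lambda x,y:np.array([130+x/3-.33,60+y/3-.33])
obs=[(c,(70,33.5,62),F(693,356)),(c,(-70,33.5,40),F(107,332)),(c,(-70,33.5,0),F(147,304)),(c,(70,33.5,0),F(627,308)),(c,(88,22,62),F(752,403))]
print("bin",*fit(obs,[545,-241,-.27]))
blk=[(c,(29,27,97.4),F(528,437)),(c,(-29,27,97.4),F(236,437)),(c,(29,27,75.4),F(520,408)),(c,(-29,27,75.4),F(246,408))]
print("block",*fit(blk,[545,-241,-.27]))
E
```

```text
bin [ 545.16 -241.88   -0.27] [[ 0.1  0.1]
 [-0.5  0.2]
 [-0.2 -0.2]
 [-0.9 -0.8]
 [ 4.9  0.7]]
block [ 544.58 -243.27   -0.27] [[ 1.9  0.7]
 [-1.6  0.7]
 [-0.8 -0.8]
 [ 0.7 -0.8]]
```

Emit:
move_arm --dp '[[0.5, 1, -15], [0, 0, -25], [0, 0, -15], [0, 0, -10], [0, 0, -4], [0, 0, 0]]' --rotation '[[0, 0, 0], [0, 0, 0], [0, 0, 0], [0, 0, 0], [0, 0, 0], [0, 0, 0]]' --hand '[0.4, 0.4, 0.4, 0.4, 0.4, 0.4]'

```text
clock: 9.25
eef_pos: [546.1, -241.4, 13.8]
eef_rot: [3.141, 0.0, 1.3]
wrist_force: [0.1, 0.3, -0.5]
finger_gap: 58.0
finger_force: 20.0
```

Emit:
move_arm --dp '[[0, 0, -2], [0, 0, 0]]' --rotation '[[0, 0, 0], [0, 0, 0]]' --hand '[0.4, 0.4]'

```text
clock: 9.5
eef_pos: [546.0, -241.3, 11.8]
eef_rot: [3.141, 0.0, 1.3]
wrist_force: [-0.2, -0.6, -1.8]
finger_gap: 57.8
finger_force: 20.0
```

Emit:
move_arm --dp '[[0, 0, -2.5], [0, 0, -1], [0, 0, 0]]' --rotation '[[0, 0, 0], [0, 0, 0], [0, 0, 0]]' --hand '[0.4, 0.4, 0.4]'

```text
clock: 9.88
eef_pos: [545.9, -241.2, 7.9]
eef_rot: [-3.141, -0.0, 1.3]
wrist_force: [-0.2, 0.3, -1.9]
finger_gap: 57.7
finger_force: 20.0
```

Emit:
move_arm --dp '[[0, 0, 0], [0, 0, 0], [0, 0, 0], [0, 0, 0], [0, 0, 10], [0, 0, 30], [0, 0, 40], [0, 0, 40]]' --rotation '[[0, 0, 0], [0, 0, 0], [0, 0, 0], [0, 0, 0], [0, 0, 0], [0, 0, 0], [0, 0, 0], [0, 0, 0]]' --hand '[0.75, 0.85, 0.85, 0.85, 0.85, 0.85, 0.85, 0.85]'

```text
clock: 10.88
eef_pos: [545.8, -241.2, 130.1]
eef_rot: [3.141, 0.0, 1.3]
wrist_force: [0.4, -0.1, 0.1]
finger_gap: 80.0
finger_force: 0.0
```

Emit:
move_arm --dp '[[0, 0, 30], [2, 26, 20], [2, 27, 0], [2, 27, 0], [3, 27, 0], [3, 27, 0], [3, 27, 0], [3, 27, 0], [3, 27, 0], [3, 27, 0]]' --rotation '[[0, 0, 0.178], [0, 0, 0.178], [0, 0, 0.178], [0, 0, 0.178], [0, 0, 0.178], [0, 0, 0.178], [0, 0, 0.178], [0, 0, 0.178], [0, 0, 0.178], [0, 0, 0.178]]' --hand '[0.85, 0.85, 0.85, 0.85, 0.85, 0.85, 0.85, 0.85, 0.85, 0.85]'

```text
clock: 12.12
eef_pos: [569.9, 1.6, 178.9]
eef_rot: [-3.142, 0.001, 3.086]
wrist_force: [0.5, -0.4, -0.1]
finger_gap: 80.3
finger_force: 0.0
```

Emit:
move_arm --dp '[[0, 0, 0], [0, 0, 0], [0, 0, 0], [0, 0, 0], [0, 0, 0], [0, 0, 0], [0, 0, 0]]' --rotation '[[0, 0, 0.17], [0.0165, -0.152, 0], [0.0165, -0.152, 0], [0.0165, -0.152, 0], [0.0165, -0.152, 0], [0, 0, 0], [0, 0, 0]]' --hand '[0.85, 0.85, 0.85, 0.85, 0.85, 0.85, 0.85]'

```text
clock: 13.0
eef_pos: [570.6, 0.8, 179.2]
eef_rot: [-3.141, 0.61, -3.033]
wrist_force: [0.1, 0.0, 0.5]
finger_gap: 79.4
finger_force: 0.0
```

```bash
python3 - <<'E'
from h import *
c=wristcam(); pickle.dump(c,open("w4.pkl","wb"))
print(proj(c,[[753.6,14.3,113],[770,16,0]]))
cv2.imwrite("pics/w4.png",cv2.resize(c["image"][:,:,::-1],(768,576),interpolation=cv2.INTER_CUBIC))
E
```

```text
13.0 [570.6   0.8 179.2] [-3.141  0.61  -3.033] [-0.126  0.087  1.963  0.277  0.51  -2.008]
[[252.18563874 263.62652717]
 [252.98911153 200.25899699]]
```

View pics/w4.png

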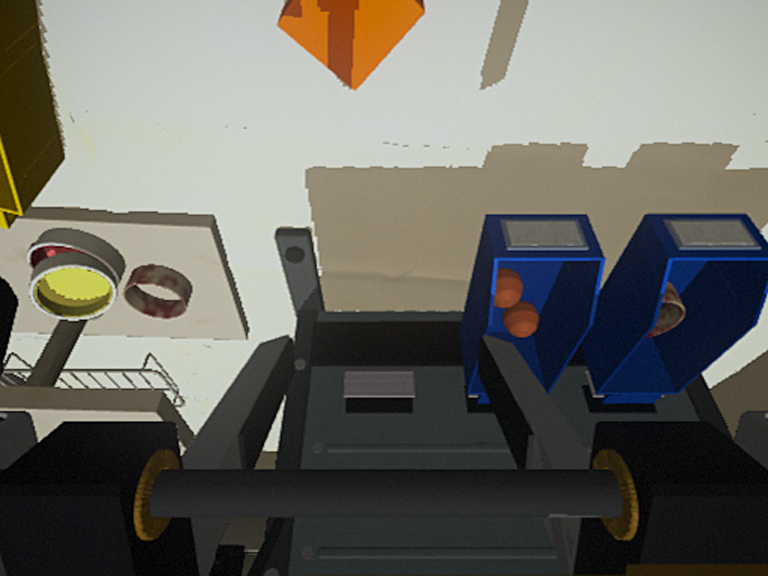

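The louvre shows as a light rectangle centred at (379,385), between the fingers. I'll find its edges in code and fit the rack using those, the front of the blue bin in the middle (487–605, 214–258) and the foot.

```bash
python3 - <<'E'
from h import *
np.set_printoptions(suppress=True,precision=2,linewidth=200)
c=load("w4"); g=cv2.cvtColor(c["image"],cv2.COLOR_RGB2GRAY)
print("rows@u=240,262",g[240:275,240],g[240:275,262])
print("cols@v=252",g[252,222:284]); print("cols@v=262",g[262,222:284])
q=lambda x,y:np.array([x,y])/1.5-.17
# free-place frame; louvre front-top edge at x=-18 (3 thick: -18..-15), z=113
obs=[(c,(-18,30,113),None)]
b=105
obs=[(c,(-169,b-33.5,55),q(487,214)),(c,(-169,b+33.5,55),q(589,214)),(c,(-169,b-33.5,95),q(486,258)),(c,(-169,b+33.5,95),q(604,259)),
(c,(-169,2*b-33.5,55),q(649,214)),(c,(-169,2*b+33.5,55),q(746,214)),(c,(-105,-85,12),q(276,230))]
p,r=fit(obs,[770,16,.108]); print("rack from bins",p,r)
cc,ss=np.cos(p[2]),np.sin(p[2])
print(proj(c,[[p[0]+cc*-18-ss*y,p[1]+ss*-18+cc*y,113] for y in(-30,30)]))
E
```

```text
rows@u=240,262 [ 15  21  22  22  43  50  47  65  90  81  75  74  78  80  79  75  79  76  80  79  82  76  73  96 123  16  14  14  16  16  19  13  13  16  18] [ 19  22  18  25  44  47  47  65  91  76  76  76  77  78  80  75  78  75  77  79  81  78  68  90 126  15   9  11  16  17  17  11  14  14  15]
cols@v=252 [47 54 50 52 53 52 48 64 75 77 75 76 77 76 76 76 76 78 78 77 75 75 77 76 78 80 78 79 74 76 77 77 78 74 75 76 77 76 76 76 77 75 74 75 78 75 78 78 74 75 80 74 77 68 54 51 52 52 52 50 50 49]
cols@v=262 [51 51 49 52 50 49 45 66 76 76 74 73 73 71 72 73 73 71 73 74 74 75 70 72 72 66 69 71 71 67 72 69 70 71 69 69 70 68 71 70 68 68 68 68 71 70 68 68 70 66 70 69 68 77 64 45 48 52 50 47 49 47]
rack from bins [769.19  15.38   0.1 ] [[-0.2 -0.9]
 [-0.8 -0.3]
 [ 6.6 -0.4]
 [ 1.5 -0.5]
 [-2.7  0. ]
 [-0.4  0.6]
 [ 0.2  2.9]]
[[228.   262.68]
 [275.61 262.91]]
```

Emit:
move_arm --dp '[[0, -42, 0], [-2, -42, 0], [-2, -42, 0], [-2, -42, 0], [-2, -42, -20], [-1, -37, -20], [0, 0, 0], [0, 0, 0]]' --rotation '[[0, 0, -0.06], [0, 0, -0.06], [0, 0, -0.06], [0, 0, -0.06], [0, 0, -0.07], [0, 0, -0.068], [0, 0, 0], [0, 0, 0]]' --hand '[0.95, 0.95, 0.95, 0.95, 0.95, 0.95, 0.95, 0.95]'

```text
clock: 14.05
eef_pos: [561.5, -245.8, 138.5]
eef_rot: [3.141, 0.611, 2.873]
wrist_force: [-0.8, -0.1, 0.2]
finger_gap: 89.4
finger_force: 0.0
```

```bash
python3 - <<'E'
from h import *
from cell import camera
c=wristcam(); pickle.dump(c,open("w5.pkl","wb"))
s=camera("scene");t=camera("top");pickle.dump(s,open("s5.pkl","wb"));pickle.dump(t,open("t5.pkl","wb"))
a=cv2.resize(c["image"][:,:,::-1],(512,384)); 
b=np.vstack([tile(s,272,145,66,50,4)[:192],tile(t,280,190,66,50,4)[:192]])
cv2.imwrite("pics/m5.png",np.hstack([a,b]))
E
```

```text
14.05 [ 561.5 -245.8  138.5] [3.141 0.611 2.873] [-0.541  0.241  1.891  0.37   0.442 -2.133]
```

View pics/m5.png

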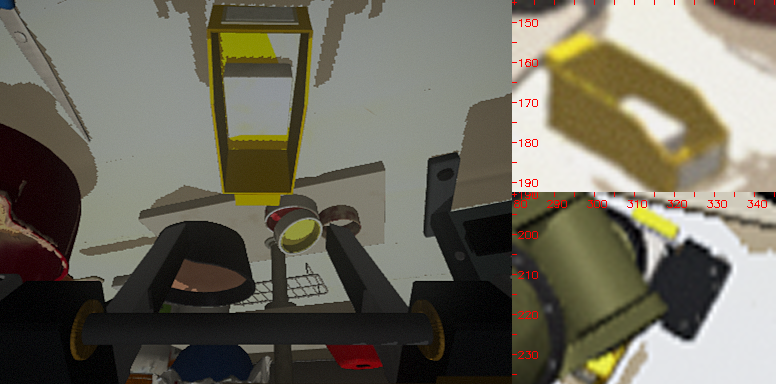

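The block lies flat in the bin: wrist view, bin from (207,30) to (297,192), block at (258,98). I'll fit the bin's pose once more before gripping.

```bash
python3 - <<'E'
from h import *
np.set_printoptions(suppress=True,precision=2)
c=load("w5")
obs=[(c,(-70,33.5,40),(312,31)),(c,(-70,-33.5,40),(207,31)),(c,(70,33.5,62),(297,192)),(c,(70,-33.5,62),(220,192)),(c,(88,22,62),(280,205)),(c,(88,-22,62),(235,205))]
p,r=fit(obs,[545,-241,-.27]); print(p,r)
for pp in (p,[545.2,-241.8,-.27]):
  d=np.array([pp[0]+17*np.cos(pp[2]),pp[1]+17*np.sin(pp[2])]); print("TCP goal",d)
E
```

```text
[ 546.92 -241.05   -0.27] [[ 0.3 -0.3]
 [-0.4 -0.9]
 [-4.1  2.2]
 [ 2.6  2. ]
 [-0.4  0.3]
 [ 0.6  0.2]]
TCP goal [ 563.29 -245.65]
TCP goal [ 561.58 -246.33]
```

Emit:
move_arm --dp '[[1, 0, -30], [0, 0, -40], [0, 0, -30], [0, 0, -15], [0, 0, -3], [0, 0, 0], [0, 0, 0], [0, 0, 0], [0, 0, 0], [0, 0, 0]]' --rotation '[[0, 0, 0], [0, 0, 0], [0, 0, 0], [0, 0, 0], [0, 0, 0], [0, 0, 0], [0, 0, 0], [0, 0, 0], [0, 0, 0], [0, 0, 0]]' --hand '[0.95, 0.95, 0.95, 0.95, 0.95, 0.85, 0.75, 0.65, 0.6, 0.6]' --newtons 8

```text
clock: 15.45
eef_pos: [563.7, -245.7, 22.9]
eef_rot: [-3.139, 0.608, 2.872]
wrist_force: [-3.0, 2.7, 6.9]
finger_gap: 67.1
finger_force: 8.0
```

Emit:
move_arm --dp '[[0, 0, 0], [0, 0, 0], [0, 0, 0]]' --rotation '[[0, 0, 0], [0, 0, 0], [0, 0, 0]]' --hand '[0.6, 0.6, 0.6]' --newtons 25

```text
clock: 15.82
eef_pos: [563.7, -245.7, 22.8]
eef_rot: [-3.139, 0.608, 2.871]
wrist_force: [-3.2, 2.9, 6.7]
finger_gap: 66.8
finger_force: 25.0
```

Emit:
move_arm --dp '[[0, 0, 3], [0, 0, 10], [0, 0, 20], [0, 0, 25], [0, 5, 25], [0, 12, 15], [0, 20, 5], [0, 25, 0], [0, 25, 0], [0, 25, 0]]' --rotation '[[0, 0, 0], [0, 0, 0], [0, 0, 0], [0, 0, 0], [0, 0, 0], [0, 0, 0.02], [0, 0, 0.03], [0, 0, 0.04], [0, 0, 0.04], [0, 0, 0.04]]' --hand '[0.6, 0.6, 0.6, 0.6, 0.6, 0.6, 0.6, 0.6, 0.6, 0.6]'

```text
clock: 17.08
eef_pos: [562.8, -131.2, 123.9]
eef_rot: [-3.14, 0.605, 3.044]
wrist_force: [0.8, 0.9, -4.0]
finger_gap: 66.7
finger_force: 25.0
```

Emit:
move_arm --dp '[[0, 25, 0], [0, 25, 0], [0, 25, 0], [0, 25, 0], [5, 20, 0], [10, 12, 0], [12, 4, 0], [5, 0, 0], [0, 0, 0], [0, 0, 0]]' --rotation '[[0, 0, 0.04], [0, 0, 0.04], [0, 0, 0.04], [0, 0, 0.04], [0, 0, 0.03], [0, 0, 0.018], [0, 0, 0], [0, 0, 0], [0, 0, 0], [0, 0, 0]]' --hand '[0.6, 0.6, 0.6, 0.6, 0.6, 0.6, 0.6, 0.6, 0.6, 0.6]'

```text
clock: 18.32
eef_pos: [595.2, 2.1, 124.9]
eef_rot: [-3.139, 0.607, -3.035]
wrist_force: [-0.1, -0.0, -4.4]
finger_gap: 67.3
finger_force: 25.0
```

```bash
python3 - <<'E'
from h import *
np.set_printoptions(suppress=True,precision=2,linewidth=220)
c=wristcam(); pickle.dump(c,open("w6.pkl","wb"))
im=c["image"]; hsv=cv2.cvtColor(im,cv2.COLOR_RGB2HSV)
m=(hsv[:,:,0]>20)&(hsv[:,:,0]<35)&(hsv[:,:,1]>120)&(hsv[:,:,2]>60)
m[:, :150]=0; m[:,360:]=0
for v in range(140,290,2):
    u=np.where(m[v])[0]
    if len(u): print(v,u.min(),u.max(),len(u),end=" | ")
print()
# model predictions with assumed grasp: TCP at bin (18.2,0,22.8)
y=.107; ex=np.array([np.cos(y),np.sin(y)]); ey=np.array([-ex[1],ex[0]])
O=np.array([595.2,2.1])-18.2*ex; z0=124.9-22.8
P=lambda x,yy,z:[*(O+x*ex+yy*ey),z0+z]
print("rear rim",proj(c,[P(70,-33.5,62),P(70,33.5,62)]),"lip",proj(c,[P(88,-22,62),P(88,22,62)]),"front",proj(c,[P(-70,-33.5,40),P(-70,33.5,40)]))
F=np.array([768.7,16.]); L=lambda x,yy,z:[*(F+x*ex+yy*ey),z]
print("louvre top front/rear edge",proj(c,[L(-18,-30,113),L(-18,30,113),L(-15,-30,113),L(-15,30,113)]))
g=cv2.cvtColor(im,cv2.COLOR_RGB2GRAY)
for u in(240,250,262):print(u,g[200:290,u])
E
```

```text
18.325 [595.2   2.1 124.9] [-3.14  0.61 -3.04] [-0.11  0.23  1.95  0.33  0.39 -2.06]
140 177 339 38 | 142 176 340 38 | 144 176 340 39 | 146 175 341 167 | 148 175 341 167 | 150 174 342 169 | 152 174 342 169 | 154 173 343 171 | 156 172 343 172 | 158 172 345 174 | 160 172 345 174 | 162 172 344 151 | 164 172 344 136 | 166 173 344 60 | 168 173 344 64 | 170 173 343 62 | 172 173 343 63 | 174 173 343 62 | 176 173 343 63 | 178 173 342 62 | 180 174 342 59 | 182 174 342 61 | 184 174 342 58 | 186 175 341 58 | 188 175 341 59 | 190 175 341 59 | 192 175 341 55 | 194 175 341 55 | 196 176 340 54 | 198 176 340 54 | 200 176 340 58 | 202 176 340 52 | 204 177 340 54 | 206 177 339 54 | 208 177 339 57 | 210 177 339 58 | 212 177 339 59 | 214 178 338 61 | 216 178 338 59 | 218 178 338 62 | 220 178 338 59 | 222 178 337 62 | 224 179 337 60 | 226 179 337 61 | 228 179 337 63 | 230 179 336 63 | 232 180 336 64 | 234 180 336 66 | 236 180 336 67 | 238 180 336 69 | 240 180 335 67 | 242 180 335 67 | 244 180 335 71 | 246 180 335 71 | 248 181 334 145 | 250 181 334 140 | 252 181 334 144 | 254 181 334 140 | 256 181 333 132
[... 912 characters left out ...]
191 194 194 192 194 193 193 193 194 192 195 194 193 192 193 193 193 193 195 192 194 190 192 194 192 194 192 192 192 189 190 190 192 191 191 191 193 192 190 148  61  71  74  73  73  74  71
  74  75  71  74  73  71  70  71  69  71  71  68  71  69  70  70  68  70  66  68  67  65  65  64  66  69  63  65  64  63  67  65  64  64  65  62]
262 [192 194 195 191 194 194 195 194 193 194 192 195 194 197 196 197 194 193 194 194 191 195 192 195 192 194 193 192 195 195 191 191 190 193 195 191 192 192 191 191 191 192 191 190 190 185 144  62  73  73  72  76  75  73
  75  71  73  74  74  70  72  73  70  72  72  71  70  69  70  68  69  69  68  67  67  68  63  65  68  66  64  63  65  62  66  63  66  63  61  60]
```

```bash
python3 - <<'E'
from h import *
from scipy.optimize import least_squares
from scipy.spatial.transform import Rotation as Ro
np.set_printoptions(suppress=True,precision=2,linewidth=220)
c=load("w6"); im=c["image"]; hsv=cv2.cvtColor(im,cv2.COLOR_RGB2HSV)
m=(hsv[:,:,0]>20)&(hsv[:,:,0]<35)&(hsv[:,:,1]>120)&(hsv[:,:,2]>60); m[:,:150]=0; m[:,360:]=0
for v in list(range(138,164,1))+list(range(308,340)):
    u=np.where(m[v])[0]
    if len(u): print(v,u.min(),u.max(),len(u),end=" | ")
print()
for u in(220,230,240,258,270,280,295): print(u,np.where(m[:,u])[0][[0,-1]], np.where(np.diff(np.where(m[:,u])[0])>1)[0], im[152:166,u].mean(1).round())
E
```

```text
138 177 339 38 | 139 177 339 39 | 140 177 339 38 | 141 177 340 38 | 142 176 340 38 | 143 176 340 39 | 144 176 340 39 | 145 176 341 166 | 146 175 341 167 | 147 175 341 167 | 148 175 341 167 | 149 175 342 168 | 150 174 342 169 | 151 174 342 169 | 152 174 342 169 | 153 174 343 170 | 154 173 343 171 | 155 173 343 171 | 156 172 343 172 | 157 172 344 173 | 158 172 345 174 | 159 172 345 174 | 160 172 345 174 | 161 172 344 152 | 162 172 344 151 | 163 172 344 155 | 308 203 310 97 | 309 204 310 97 | 310 204 309 98 | 311 205 309 97 | 312 205 308 97 | 
220 [ 98 312] [ 4 23] [60. 59. 57. 63. 76. 83. 84. 83. 65. 71. 77. 77. 73. 77.]
230 [ 98 312] [ 5 25] [60. 60. 56. 59. 68. 81. 83. 83. 71. 69. 78. 77. 72. 71.]
240 [ 98 312] [ 5 25] [59. 58. 57. 61. 68. 78. 87. 82. 72. 71. 76. 73. 73. 74.]
258 [ 98 312] [ 5 24] [58. 60. 61. 56. 68. 80. 83. 83. 70. 72. 78. 79. 75. 71.]
270 [ 98 312] [ 5 25] [59. 58. 57. 55. 66. 84. 88. 79. 70. 70. 80. 78. 74. 75.]
280 [ 98 312] [ 5 25] [57. 58. 54. 55. 62. 82. 83. 84. 72. 71. 75. 77. 73. 75.]
295 [ 98 312] [ 5 25] [55. 60. 55. 55. 62. 78. 81. 79. 69. 64. 78. 76. 73. 68.]
```

Emit:
move_arm --dp '[[5, 0, 0], [12, 0, -1], [16, 1, -1], [16, 1, -1], [16, 1, -1], [12, 1, -1], [10, 1, 0], [6, 0.5, 0], [2.5, 0, 0], [0, 0, 0]]' --rotation '[[0, 0, 0], [0, 0, 0], [0, 0, 0], [0, 0, 0], [0, 0, 0], [0, 0, 0], [0, 0, 0], [0, 0, 0], [0, 0, 0], [0, 0, 0]]' --hand '[0.6, 0.6, 0.6, 0.6, 0.6, 0.6, 0.6, 0.6, 0.6, 0.6]'

```text
clock: 19.62
eef_pos: [690.9, 7.9, 120.0]
eef_rot: [-3.139, 0.607, -3.034]
wrist_force: [0.4, -0.8, -3.0]
finger_gap: 66.6
finger_force: 25.0
```

Emit:
move_arm --dp '[[0, 0, -3], [0, 0, -6], [0, 0, -6], [0, 0, -3], [0, 0, 0]]' --rotation '[[0, 0, 0], [0, 0, 0], [0, 0, 0], [0, 0, 0], [0, 0, 0]]' --hand '[0.6, 0.6, 0.6, 0.6, 0.6]'

```text
clock: 20.25
eef_pos: [690.8, 8.0, 101.7]
eef_rot: [-3.139, 0.606, -3.034]
wrist_force: [0.4, -0.3, -3.5]
finger_gap: 66.8
finger_force: 25.0
```

Emit:
move_arm --dp '[[0, 0, -3], [0, 0, -3], [0, 0, -1.5], [0, 0, 0], [0, 0, 0]]' --rotation '[[0, 0, 0], [0, 0, 0], [0, 0, 0], [0, 0, 0], [0, 0, 0]]' --hand '[0.6, 0.6, 0.6, 0.6, 0.6]'

```text
clock: 20.88
eef_pos: [691.0, 7.9, 94.7]
eef_rot: [-3.139, 0.607, -3.034]
wrist_force: [0.7, -0.2, -3.6]
finger_gap: 66.7
finger_force: 25.0
```

Emit:
move_arm --dp '[[0, 0, -1.5], [0, 0, -1.5], [0, 0, 0]]' --rotation '[[0, 0, 0], [0, 0, 0], [0, 0, 0]]' --hand '[0.6, 0.6, 0.6]'

```text
clock: 21.25
eef_pos: [690.8, 8.0, 91.3]
eef_rot: [-3.139, 0.607, -3.034]
wrist_force: [-0.4, -0.6, -3.8]
finger_gap: 67.2
finger_force: 25.0
```

Emit:
move_arm --dp '[[0, 0, -1.5], [0, 0, -1.5], [0, 0, 0]]' --rotation '[[0, 0, 0], [0, 0, 0], [0, 0, 0]]' --hand '[0.6, 0.6, 0.6]'

```text
clock: 21.62
eef_pos: [690.9, 8.0, 88.3]
eef_rot: [-3.139, 0.607, -3.034]
wrist_force: [0.7, 0.5, -3.7]
finger_gap: 67.0
finger_force: 25.0
```

Emit:
move_arm --dp '[[0, 0, -2], [0, 0, -2], [0, 0, 0]]' --rotation '[[0, 0, 0], [0, 0, 0], [0, 0, 0]]' --hand '[0.6, 0.6, 0.6]'

```text
clock: 22.0
eef_pos: [690.7, 8.0, 84.2]
eef_rot: [-3.139, 0.606, -3.034]
wrist_force: [-1.1, -0.4, -2.7]
finger_gap: 66.6
finger_force: 25.0
```

Emit:
move_arm --dp '[[0, 0, -2], [0, 0, -1.5], [0, 0, 0]]' --rotation '[[0, 0, 0], [0, 0, 0], [0, 0, 0]]' --hand '[0.6, 0.6, 0.6]'

```text
clock: 22.38
eef_pos: [690.3, 8.0, 80.5]
eef_rot: [-3.14, 0.605, -3.034]
wrist_force: [-8.0, -1.4, -1.8]
finger_gap: 66.8
finger_force: 25.0
```

Emit:
move_arm --dp '[[-1.5, 0, 0], [0, 0, -1.5], [0, 0, 0]]' --rotation '[[0, 0, 0], [0, 0, 0], [0, 0, 0]]' --hand '[0.6, 0.6, 0.6]'

```text
clock: 22.75
eef_pos: [689.7, 7.9, 79.8]
eef_rot: [-3.139, 0.608, -3.034]
wrist_force: [3.6, 0.9, -4.3]
finger_gap: 66.9
finger_force: 25.0
```

Emit:
move_arm --dp '[[0, 0, -1], [0, 0, 0]]' --rotation '[[0, 0, 0], [0, 0, 0]]' --hand '[0.6, 0.6]'

```text
clock: 23.0
eef_pos: [689.7, 7.9, 78.8]
eef_rot: [-3.139, 0.608, -3.034]
wrist_force: [4.4, 1.1, -2.7]
finger_gap: 66.8
finger_force: 25.0
```

Emit:
move_arm --dp '[[0, 0, -1], [0, 0, 0]]' --rotation '[[0, 0, 0], [0, 0, 0]]' --hand '[0.6, 0.6]' --newtons 6

```text
clock: 23.25
eef_pos: [689.7, 7.9, 77.9]
eef_rot: [-3.139, 0.608, -3.034]
wrist_force: [2.6, -0.4, -0.2]
finger_gap: 67.1
finger_force: 6.0
```

Emit:
move_arm --dp '[[0, 0, 0], [0, 0, 0], [0, 0, 0], [0, 0, 0], [0, 0, 0], [0, 0, 0]]' --rotation '[[0, 0, 0], [0, 0, 0], [0, 0, 0], [0, 0, 0], [0, 0, 0], [0, 0, 0]]' --hand '[0.74, 0.78, 0.82, 0.84, 0.84, 0.84]'

```text
clock: 24.0
eef_pos: [689.4, 8.0, 77.5]
eef_rot: [-3.139, 0.607, -3.034]
wrist_force: [0.3, -0.6, 0.6]
finger_gap: 79.2
finger_force: 0.0
```

Emit:
move_arm --dp '[[-3, -0.3, 4], [-6, -0.6, 8], [-11, -1.2, 16], [-14, -1.5, 20], [-14, -1.5, 20], [-20, -2, 20], [-40, -4, 10], [-50, -5, 0], [-40, -4, 0], [0, 0, 0]]' --rotation '[[0, 0, 0], [0, 0, 0], [0, 0, 0], [0, 0, 0], [0, 0, 0], [0, 0, 0], [0, 0, 0], [0, 0, 0], [0, 0, 0], [0, 0, 0]]' --hand '[0.84, 0.84, 0.84, 0.84, 0.84, 0.84, 0.84, 0.84, 0.84, 0.84]'

```text
clock: 25.25
eef_pos: [489.8, -12.3, 176.3]
eef_rot: [-3.139, 0.608, -3.035]
wrist_force: [-0.9, -0.7, 0.7]
finger_gap: 78.9
finger_force: 0.0
```

```bash
python3 - <<'E'
from h import *
from cell import camera
np.set_printoptions(suppress=True,precision=1,linewidth=200)
c=wristcam(); t=camera("top"); s=camera("scene"); pickle.dump((c,t,s),open("w7.pkl","wb"))
y=.107; ex=np.array([np.cos(y),np.sin(y)]); ey=np.array([-ex[1],ex[0]]); F=np.array([768.7,16.])-99*ex
P=lambda x,yy,z:[*(F+x*ex+yy*ey),55+z]
pts=[P(-70,-33.5,40),P(-70,33.5,40),P(-70,-33.5,0),P(-70,33.5,0),P(70,-33.5,62),P(70,33.5,62),P(-29,-27,25),P(29,27,25)]
for n,k in(("wrist",c),("top",t)):
    h=cv2.cvtColor(k["image"],cv2.COLOR_RGB2HSV); m=((h[:,:,0]>20)&(h[:,:,0]<35)&(h[:,:,1]>120)&(h[:,:,2]>50)).astype(np.uint8)
    q=proj(k,pts); print(n,"pred",q.tolist() and q.round(1).tolist())
    nl,_,st,_=cv2.connectedComponentsWithStats(m)
    print([list(map(int,x)) for x in st[1:] if x[4]>60])
    if n=="wrist":
        for v in range(0,384,8):
            u=np.where(m[v])[0]
            if len(u):print(v,u.min(),u.max(),end=" | ")
        print()
# blue bins / small things: change between first and last scene images away from robot/bin
s0=load("scene"); d=cv2.absdiff(s0["image"],s["image"]).max(2)
for nm,X,r in(("blue",[640,70,80],12),):pass
for nm,(u,v,w,h) in dict(scissors=(350,160,30,25),cup=(312,212,22,22),marker=(185,302,48,54),blues=(140,180,95,75)).items(): print(nm,d[v:v+h,u:u+w].mean())
E
```

```text
25.25 [489.8 -12.3 176.3] [-3.1  0.6 -3. ] [-0.2 -0.1  2.2  0.3  0.5 -2.1]
wrist pred [[226.1, 222.7], [286.4, 222.8], [228.3, 194.4], [284.4, 194.5], [233.0, 289.2], [279.9, 289.3], [234.7, 230.5], [275.8, 252.4]]
[[226, 196, 61, 99, 3105], [63, 221, 42, 25, 759]]
200 228 283 | 208 228 284 | 216 227 284 | 224 71 285 | 232 64 285 | 240 65 285 | 248 227 285 | 256 227 284 | 264 229 283 | 272 230 282 | 280 231 281 | 288 233 280 | 312 403 403 | 336 91 422 | 352 418 418 | 
top pred [[253.8, 181.3], [235.6, 178.5], [253.7, 186.5], [235.9, 183.8], [260.0, 146.1], [242.4, 143.6], [253.8, 173.5], [242.3, 158.3]]
[[237, 141, 24, 45, 511]]
scissors 3.508
cup 11.448347107438016
marker 2.802854938271605
blues 11.053052631578947
```

```bash
python3 - <<'E'
from h import *
c,t,s=load("w7"); s0=load("scene")
for nm,(u,v,w,h) in dict(scissors=(350,160,30,25),cup=(312,210,24,26),marker=(185,302,48,54),blues=(140,180,95,75)).items():
    r=cv2.matchTemplate(s["image"][v-6:v+h+6,u-6:u+w+6],s0["image"][v:v+h,u:u+w],cv2.TM_CCOEFF_NORMED); _,q,_,l=cv2.minMaxLoc(r); print(nm,round(q,3),l[0]-6,l[1]-6)
from cell import manip; st=manip.read_state(); print(st["wrist_force"].round(1),st["finger_force"])
E
```

```text
scissors 0.998 0 0
cup 0.903 0 0
marker 0.998 0 0
blues 0.932 0 0
[-0.  -0.1 -0.3] 0.0
```

```bash
python3 -c "
from cell import manip; print(manip.sign_off())"
```

```text
the job is handed in; nothing more can be done
None
```

The yellow bin hangs on the free louvre with the plaster block inside, and the job is handed in at about 25 s. In the final pictures the bin sat within about 2 pixels of its predicted place, and the blue bins, cup, scissors and marker had not moved. I saw the block flat before the lift but did not look at it again after hanging, and sign-off returned no verdict.

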